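# Clamp the glued rail on the laptop riser

## Robot

A 6-joint arm with a two-finger parallel gripper is mounted at the origin on the work surface. World frame = base frame: x ahead of the robot, y to its left, z up, the work surface at z = 0. Lengths are in m, angles in rad, forces in N, time in s.
With the tool pointing down it reaches from about 0.3 to 0.85 m from the base axis. Payload 4.2 kg.
Tool frame: the origin (TCP) lies midway between the tips of the shut fingers; the grasp point (between the pads) lies 19 mm behind it; z points along the fingers, y is the direction in which the jaws open and shut (so a half turn about z gives the same grasp; the last joint's range is limited). The gripper opens to 91 mm and grips with 3 to 60 N. Pads are 32 mm wide; open, the fingers measure 118 mm over their backs; the gripper's body (76 mm by 178 mm) begins 60 mm behind the grasp point.
Start: joints at [-1.29, 0.32, 1.565, -0, 1.257, -0.02], TCP at [0.17, -0.549, 0.214] pointing down, gripper open.
Joint ranges: [-3.11, 3.11], [-0.84, 2.01], [0.21, 2.61], [-1.34, 4.49], [0.05, 2.63], [-2.56, 2.56]. Speed limits (rad/s): [2.57, 2.57, 3.14, 3.14, 3.14, 3.14].

## Interface

Orientations are given as a 3x3 rotation matrix whose columns are the frame's x, y, z axes.
In Python, from bench import get_obs, get_image, close_job gives the robot as it stands.
- The arm moves only by the tool drive_tool, never from a script. Its argument "series" is a list of rows, each a list of 4 numbers: the shift along the tool's x, y, z in mm, then the turn about the tool's z in degrees. A call has 1 to 20 rows; each row is the pose to reach, as a shift and turn from the pose measured when the call began, along the tool's axes at that moment; what a row does not reach only later rows make up. A row lasts 1/12 s, in which the tool goes at most 41.7 mm and 7.16 degrees, less where a joint would pass 70% of its speed; a pose out of reach is approached as far as the arm can. A call with a gripper value outside its range is refused whole. "jaw" is the opening, from -1 (shut) to 1 (fully open), set as the call begins (left out, the last holds). The fingers move at their own pace and stop on an object; "squeeze" is the grip in N (left out, the last holds). Time passes only in rows, so rows that repeat a pose let the fingers close. It gives the time, the measured TCP pose, the force and the opening at its end, in the units of the state.
- get_obs(): the state, without advancing time (a new reading comes with each control period).
- get_image(name): name is "side" or "top" or "wrist"; returns a dict with "img" (400x640x3 uint8, blue, green, red), "z_map" (400x640 float32, m along the optical axis (not along the pixel's ray), 0 where there is no reading), "vfov" (degrees; the focal length in pixels is half the picture's height over the tangent of half this angle, whatever the lens; pixels are square), "cx", "cy" (the principal point, pixels), "k1" (the pictures are not rectified: a ray, as slopes to the right and down, at radius r is drawn at 1 + k1 r^2 times it, then the intrinsics apply), "origin" and "attitude" of the camera in the world; the wrist camera has in their place "T_tool_cam" (4x4, takes a point from camera to tool coordinates, whose origin is the TCP and whose axes are the flange's). Camera axes: x right, y down, z forward; pixel columns grow to the right and rows downward; lengths in m; the calibration is good to about 2 mm. A picture is of the moment at which its call begins: read the wrist's pose just before it.
- close_job(): hands the job in, once; it reports no verdict.
The state is a dict: "time": time; "q": joint angles; "joint_velocities": joint speeds; "tau": joint torques, N m; "position": TCP position; "eef_rot": TCP orientation; "contact_force": force on the tool from outside, world axes, zero at the start; "torque": the same for the moment, N m; "grip_width": finger opening in m.
Only numpy, scipy, OpenCV 4.12 (cv2) and the standard library are available. Lean on these libraries where they do the work, as an engineer would, in place of code of your own. Each camera call takes 0.05 s, during which the arm holds its last target.

## Task

The rail on the wooden laptop riser has just been glued: clamp it. Press the F-clamp's free jaw gently down its bar, with the fingers on the arm close to the bar, until the foot meets the rail and the jaw tilts and binds; then screw the handle tight with about half a turn clockwise, so that it holds the rail firmly without crushing it. Keep the rail where it lies, leave the other loose things on the desk alone, and let go.

Things in the scene. Friction and masses are not known exactly. Their poses are not given: they have to be found in the camera images.
- riser: small plywood laptop riser, fixed: board 190 x 280 x 12 mm on two feet, top 42 mm above the desk. Origin: at desk level below the clamp's screw; z up, y along the rail, x towards the upright bar of the F-clamp, centred 140 mm along x (22 mm along x, 9 mm along y, top 152 mm above the desk). The clamp's lower jaw is under the board
- strip: the wooden rail to be clamped, loose on the riser, 40 x 200 x 24 mm (x, y, z). Origin: centre of its underside
- jaw: free jaw of the F-clamp, dark steel: a collar on the bar (40 x 24 mm, 46 mm high) and a level arm, 18 mm wide, 20 mm high, to the screw at x = -140 mm. Origin: on the bar's axis at mid-height of collar and arm (arm's top face z = +10 mm); x away from the arm, z up the bar. It is 34 to 46 mm above its lower stop and stays where it is left
- press_spot (a point): on the arm's top face, 55 mm from the bar's axis. Pressed down here the jaw slides with 2 to 8 N; pressed near the screw or on the handle it jams. When the foot is on the rail, the collar goes down some 5 to 10 mm more while the arm end rises relative to it, then it binds and the push rises steeply (about 6 N per mm): 12 to 20 N is enough. The height where this happens is not measured
- jaw_tilt (a joint): tilt of the jaw on the bar (rad): negative = arm end hangs down (about -0.045 when it hangs free), positive = arm end is raised; about +0.05 to +0.08 when the jaw is bound against the rail. Noisy, 0.01 rad
- screw_axis (a point): on the screw's axis at the arm's top face. Above it stands a round wooden handle, 28 mm diameter, 60 mm long, free to grip from above: its lower end 22 to 30 mm, its top 82 to 90 mm above this point at the start (how far the screw is turned in is not measured). Clockwise from above moves screw, foot and handle down 2 mm per radian, takes about 0.2 N m and does not run back
- boss_under (a point): on the screw's axis at the arm's underside. Below it the screw carries a rubber foot, 28 mm across, its underside 12 to 20 mm below this point at the start. The bound jaw, let go, holds the rail with some 10 N; each radian of clockwise turning then adds roughly 13 N and hardly more turning moment. 35 to 95 N is a good clamping force, half a turn gives about 50 N
- offcut: loose plywood scrap 50 x 40 x 18 mm on the riser near the clamp. Origin: centre of its underside
- glue: white glue bottle, 48 mm diameter, 130 mm high, beside the riser. Origin: centre of its underside
- can: drinks can, 66 mm diameter, 115 mm high. Origin: centre of its underside
- phone: phone lying on the desk, 75 x 160 x 9 mm. Origin: centre of its underside
- thermos: steel flask, 68 mm diameter, 210 mm high. Origin: centre of its underside
- mouse: white computer mouse, 100 x 60 x 36 mm. Origin: centre of its underside
- screwdriver: screwdriver lying on the desk. Origin: near its middle, on the desk
There are look-alikes about, which are no part of the job. Several things have the shape of the strip; the one meant has the colours described above.

How it is judged:
On the way, in this order (a step that is already met when the one before it is completed fails the run):
1. the jaw has been slid down until its foot stands on the rail and the jaw is tilted, arm end up (value of joint jaw_tilt above 0.025 rad and contact force between jaw and strip above 0.5 N), for 0.2 s.
2. the handle has been screwed until the foot presses on the rail with more than 35 N (contact force between jaw and strip above 35 N), for 0.3 s.
At the end, for the whole second after the job is handed in: the clamp, let go, presses on the rail with 35 to 95 N, its jaw bound (tilted arm end up by more than 0.025 rad), and the rail lies at rest within 8 mm of where it was (contact force between jaw and strip between 35 and 95 N and value of joint jaw_tilt above 0.025 rad and distance of strip from where it was at the start of the episode below 0.008 m and linear speed of strip below 0.01 m/s); the robot touches nothing.
It fails at once if the rail is crushed: the clamp presses on it with more than 110 N (contact force between jaw and strip above 110 N).
It fails at once if the rail is shifted by more than 15 mm (distance of strip from where it was at the start of the episode above 0.015 m).
It fails at once if another loose thing on the desk is pushed away by more than 30 mm or knocked over (distance of any of offcut, glue, can, phone, thermos, mouse, screwdriver from where it was at the start of the episode above 0.03 m or angle between any of glue, can, thermos's own z axis and vertical above 0.5 rad).
It fails at once if the jaw is forced: the fingers push on its arm so hard that the foot presses on the rail with more than 30 N (contact force between the fingers and jaw_c0 above 5 N and contact force between jaw and strip above 30 N).
It also fails if it takes over 64 s, if anything falls off the work surface, if the arm or the gripper's body presses on something with over 40 N, if the wrist force passes 120 N, or if a joint passes its speed limit or range.

## Working session

There is one attempt and no reset: what is moved stays moved. The work goes in short steps, Python scripts to look and compute and a tool call to move; the robot and the scene stay as the last step left them, time stands still between calls to the robot, and variables do not carry over. Pictures are saved under pics/ and viewed, and the job is handed in when it is done.

Besides the shell and the picture viewer there is one more tool, called after "Emit:" as name(argument=value, ...) on one line, values as JSON. drive_tool: Moves the arm, as the interface text tells. Its arguments: {"type":"object","properties":{"series":{"type":"array","items":{"type":"array","items":{"type":"number"}}},"jaw":{"type":"number"},"squeeze":{"type":"number"}},"required":["series"]}

```bash
ls; mkdir -p pics; cat > h.py <<'E'
import numpy as np, cv2, pickle
from bench import get_obs, get_image, close_job
def snap(name, fn):
    o=get_obs(); d=get_image(name)
    cv2.imwrite('pics/'+fn+'.png', d['img'])
    if name=='wrist':
        T=np.eye(4);T[:3,:3]=np.array(o['eef_rot']);T[:3,3]=o['position']
        W=T@np.array(d['T_tool_cam']); d['origin']=W[:3,3]; d['attitude']=W[:3,:3]
    pickle.dump(d,open('pics/'+fn+'.pkl','wb'))
    return d
def rays(d,u,v):
    f=200/np.tan(np.radians(d['vfov'])/2)
    K=np.array([[f,0,d['cx']],[0,f,d['cy']],[0,0,1.]])
    p=cv2.undistortPoints(np.array([[u,v]],float).reshape(-1,1,2),K,np.array([d['k1'],0,0,0,0.]))[:,0]
    return np.c_[p,np.ones(len(p))]
def pt(d,u,v,z=None):
    r=rays(d,u,v)[0]; 
    if z is None: z=d['z_map'][int(v),int(u)]
    return np.array(d['attitude'])@(r*z)+np.array(d['origin'])
def onplane(d,u,v,h):
    r=np.array(d['attitude'])@rays(d,u,v)[0]; o=np.array(d['origin'])
    return o+r*(h-o[2])/r[2]
def cloud(d):
    vv,uu=np.mgrid[0:400,0:640]
    f=200/np.tan(np.radians(d['vfov'])/2)
    K=np.array([[f,0,d['cx']],[0,f,d['cy']],[0,0,1.]])
    p=cv2.undistortPoints(np.stack([uu,vv],-1).reshape(-1,1,2).astype(float),K,np.array([d['k1'],0,0,0,0.]))[:,0]
    z=d['z_map'].reshape(-1,1)
    P=np.c_[p,np.ones(len(p))]*z@np.array(d['attitude']).T+np.array(d['origin'])
    P[z[:,0]<=0]=np.nan
    return P.reshape(400,640,3)
E
python3 - <<'E'
from h import *
o=get_obs(); print(o)
for n in ['side','top','wrist']:
    d=snap(n,n+'0'); print(n,d['vfov'],d['k1'],d['cx'],d['cy'],d['origin'],np.round(d['attitude'],3).tolist())
E
```

```text
pics
{'time': 0.0, 'q': array([-1.29000100e+00,  3.20287197e-01,  1.56570005e+00, -2.20289353e-05,
        1.25738491e+00, -2.00325008e-02]), 'joint_velocities': array([ 0.00017479, -0.00035432, -0.00106477, -0.00024776,  0.00021503,
        0.00074857]), 'tau': array([ 1.37118959e-04, -4.12465239e+01, -2.31973761e+01,  7.29150069e-02,
        4.58122243e-02, -1.40276456e-04]), 'position': array([ 0.17021221, -0.54869004,  0.21311483]), 'eef_rot': array([[ 9.55089508e-01,  2.96317007e-01, -5.13269958e-04],
       [ 2.96317451e-01, -9.55087988e-01,  1.70399904e-03],
       [ 1.47059240e-05, -1.77956245e-03, -9.99998416e-01]]), 'contact_force': array([-0.52206071, -0.88628582,  0.59307647]), 'torque': array([ 0.00565626, -0.02563557,  0.02359011]), 'grip_width': 0.09121731557960115}
side 52.57422486910507 -0.06276995976203097 319.71834581496586 198.6663445167139 [ 0.47219875 -0.73462193  0.82139977] [[0.999, -0.035, 0.039], [-0.052, -0.72, 0.692], [0.004, -0.693, -0.72]]
top 48.29085628981508 -0.08936124160210093 318.9024238181991 197.38281891502817 [ 0.25744015 -0.03406445  1.15523813] [[0.014, -0.976, 0.217], [-1.0, -0.014, 0.001], [0.002, -0.217, -0.976]]
wrist 63.88145944575779 -0.011483561919542912 320.47934102061276 198.5762238948486 [ 0.24074766 -0.52800707  0.38435344] [[0.297, -0.922, -0.25], [-0.955, -0.287, -0.075], [-0.002, 0.261, -0.965]]
```

View pics/side0.png

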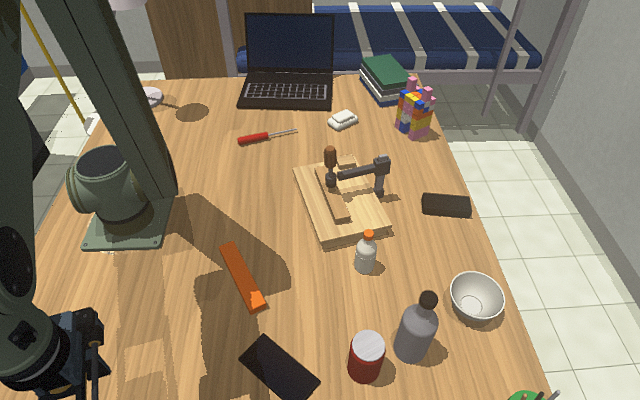

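View pics/top0.png

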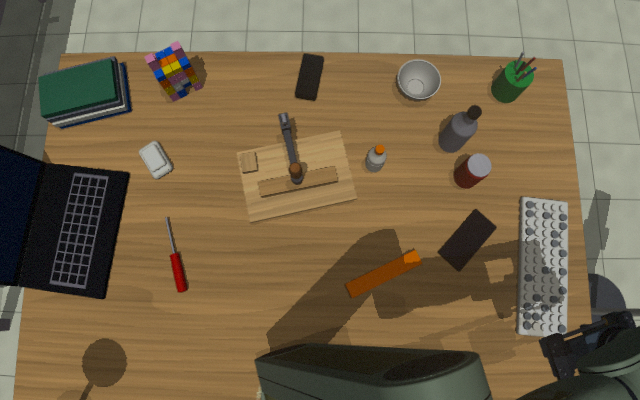

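View pics/wrist0.png

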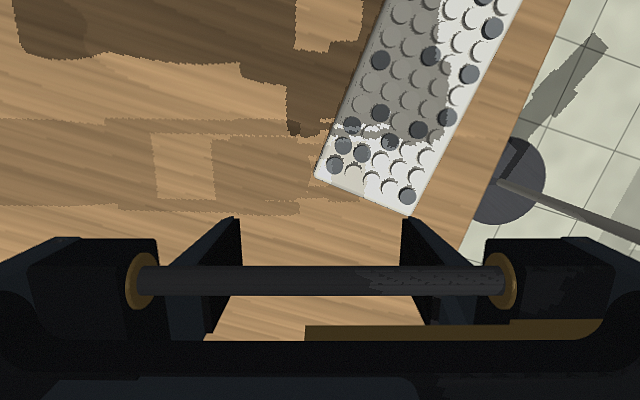

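The side view shows the riser with the wooden rail (about 335,190), the clamp handle (330,160), the arm, and the bar (380,175). In the top view the handle is at about (296,170) and the bar at (284,118). Candidates with the strip's shape are the wooden rail on the riser (top 298,182), the orange strip on the desk (385,273) and the phone. The wooden one on the riser fits. I'll enlarge and measure it.

```bash
python3 - <<'E'
from h import *
s=pickle.load(open('pics/side0.pkl','rb'));t=pickle.load(open('pics/top0.pkl','rb'))
a=cv2.resize(s['img'][130:250,280:440],None,fx=5,fy=5,interpolation=cv2.INTER_CUBIC)[:600]
b=cv2.resize(t['img'][100:225,230:390],None,fx=4.8,fy=4.8,interpolation=cv2.INTER_CUBIC)[:600]
cv2.imwrite('pics/sc.png',a);cv2.imwrite('pics/tc.png',b)
for n,d in (('side',s),('top',t)):
    P=cloud(d); 
    np.save('pics/%s_cloud.npy'%n,P)
    z=P[...,2]
    m=(P[...,0]>0.35)&(P[...,0]<0.85)&(np.abs(P[...,1])<0.3)
    # heights on rows
    print(n, (z>-0.01).sum())
    for (u,v) in ([(330,153),(330,165),(355,172),(380,160),(340,205),(312,185),(370,235),(367,250)] if n=='side' else [(296,168),(297,180),(290,145),(284,116),(320,178),(275,185),(249,160),(340,150),(380,150)]):
        print((u,v),np.round(P[v,u],3), d['img'][v,u])
E
```

```text
side 168961
(330, 153) [0.538 0.009 0.203] [52 72 97]
(330, 165) [0.539 0.008 0.166] [45 65 89]
(355, 172) [0.606 0.031 0.12 ] [65 73 84]
(380, 160) [0.672 0.052 0.139] [ 85  89 100]
(340, 205) [ 0.564 -0.033  0.066] [115 165 204]
(312, 185) [0.496 0.071 0.039] [142 199 231]
(370, 235) [ 0.614 -0.187  0.132] [ 59 142 248]
(367, 250) [ 0.61  -0.196  0.089] [186 202 208]
top 198141
(296, 168) [0.534 0.019 0.206] [ 32  68 110]
(297, 180) [0.531 0.021 0.115] [56 57 63]
(290, 145) [0.617 0.04  0.123] [68 63 67]
(284, 116) [0.679 0.054 0.154] [119 113 116]
(320, 178) [ 0.55  -0.034  0.064] [ 73 117 150]
(275, 185) [0.53  0.079 0.066] [ 70 114 148]
(249, 160) [0.598 0.149 0.057] [ 84 125 155]
(340, 150) [ 0.633 -0.086  0.041] [ 96 147 176]
(380, 150) [ 0.605 -0.179  0.13 ] [  0  90 177]
```

View pics/sc.png

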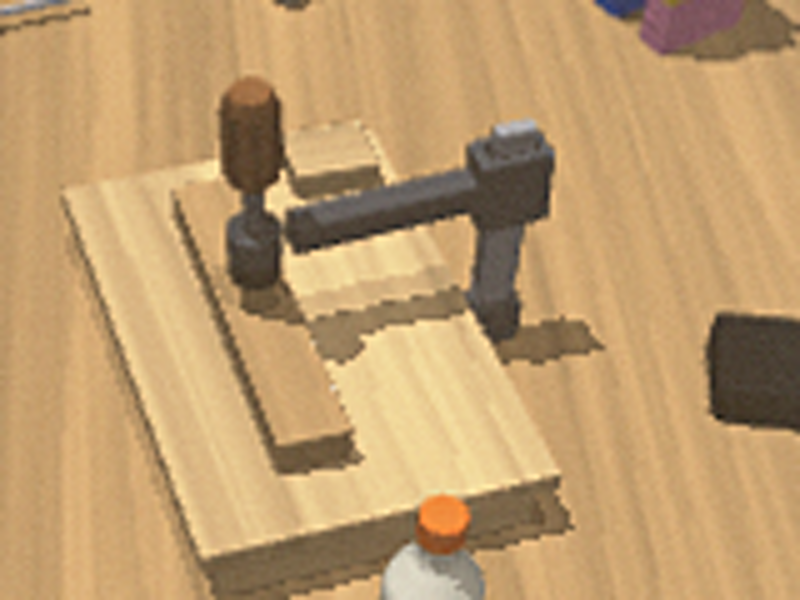

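View pics/tc.png

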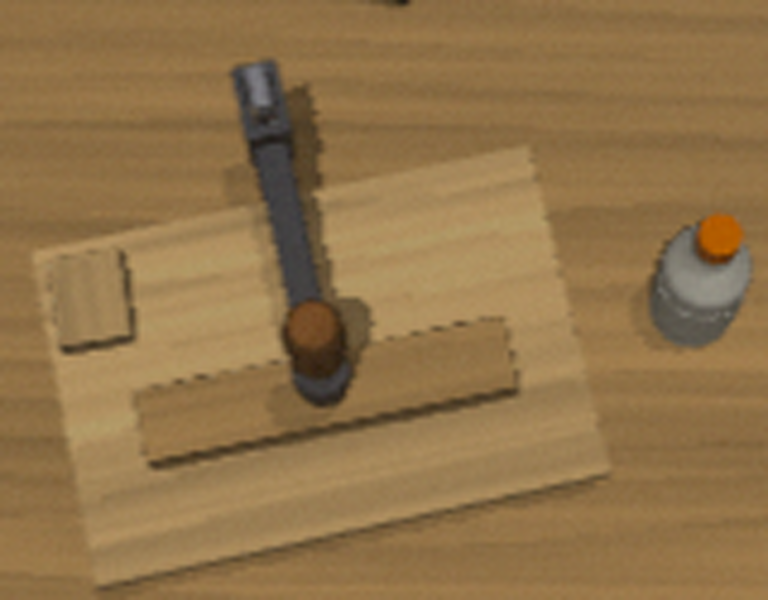

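```bash
python3 - <<'E'
from h import *
for n in('side','top'):
    d=pickle.load(open('pics/%s0.pkl'%n,'rb'));P=np.load('pics/%s_cloud.npy'%n); im=d['img'].astype(int)
    sat=im.max(-1)-im.min(-1)
    x,y,z=P[...,0],P[...,1],P[...,2]
    roi=(x>0.48)&(x<0.72)&(y>-0.03)&(y<0.1)
    br=roi&(z>0.145)&(x<0.6)
    print(n,'handle',br.sum(),P[br].mean(0),P[br].min(0),P[br].max(0), np.percentile(z[br],[90,98]))
    ht=br&(z>0.199); print(' top',ht.sum(),P[ht].mean(0),np.median(P[ht],0))
    arm=roi&(z>0.095)&(z<0.14)&(x>0.56)&(x<0.645)&(sat<30)
    A=P[arm]; print(' arm',arm.sum(),A.mean(0),A.min(0),A.max(0))
    for x0 in np.arange(0.56,0.645,0.012):
        q=A[(A[:,0]>=x0)&(A[:,0]<x0+.012)]
        if len(q)>3: print('  ',x0.round(3),len(q),q[:,1].min().round(4),q[:,1].max().round(4),'zmax',np.percentile(q[:,2],[50,75,90,97]).round(4))
    col=roi&(z>0.13)&(x>0.645)&(z<0.148); print(' col',col.sum(),P[col].mean(0),P[col].min(0),P[col].max(0))
    bar=roi&(z>0.148)&(x>0.645);print(' bar',bar.sum(),P[bar].mean(0) if bar.sum() else '', np.percentile(z[bar],[50,90]) if bar.sum() else '')
    rail=(np.abs(z-0.066)<0.004)&(x>0.46)&(x<0.62)&(y>-0.12)&(y<0.13)
    R=P[rail][:,:2].astype(np.float32); print(' rail',len(R),cv2.minAreaRect(R),np.median(z[rail]))
E
```

```text
side handle 254 [0.5379482  0.01393786 0.18766434] [0.52452121 0.00603366 0.14520452] [0.55214432 0.03312565 0.21196392] [0.20881291 0.20987275]
 top 91 [0.53750973 0.01755824 0.20625959] [0.53751511 0.01613618 0.20738796]
 arm 280 [0.60324014 0.03258093 0.11737183] [0.5615842  0.01834325 0.10309343] [0.64493759 0.05140917 0.12678545]
   0.56 34 0.0183 0.0335 zmax [0.1181 0.1205 0.1209 0.1221]
   0.572 41 0.0208 0.0407 zmax [0.1182 0.1204 0.1216 0.1231]
   0.584 40 0.0214 0.0414 zmax [0.1196 0.1207 0.1216 0.1226]
   0.596 42 0.0259 0.0437 zmax [0.12   0.1223 0.123  0.1236]
   0.608 40 0.0288 0.047 zmax [0.1202 0.1223 0.1236 0.1246]
   0.62 40 0.0305 0.048 zmax [0.1199 0.1239 0.1247 0.1253]
   0.632 40 0.0338 0.0514 zmax [0.1211 0.1238 0.1243 0.1252]
 col 122 [0.67565401 0.04997581 0.13798831] [0.65590694 0.03670019 0.13013633] [0.69900054 0.06873131 0.14785656]
 bar 34 [0.67824143 0.05423388 0.15190131] [0.15223838 0.15403247]
 rail 678 ((0.5451065301895142, 0.025291159749031067), (0.20675522089004517, 0.08020194619894028), 89.06420135498047) 0.066367010359139
top handle 178 [0.53168
[... 357 characters left out ...]
16 0.1223 0.1235]
   0.584 30 0.0268 0.0439 zmax [0.1206 0.1211 0.1222 0.1238]
   0.596 33 0.0294 0.0468 zmax [0.1213 0.1219 0.1236 0.1239]
   0.608 34 0.0324 0.0497 zmax [0.1221 0.123  0.1239 0.1242]
   0.62 32 0.0349 0.0523 zmax [0.1224 0.1236 0.1252 0.1253]
   0.632 33 0.0379 0.0556 zmax [0.1227 0.1238 0.1247 0.125 ]
   0.644 4 0.0406 0.0553 zmax [0.1234 0.1239 0.1247 0.1251]
 col 110 [0.67240993 0.05434674 0.13757944] [0.6544323  0.04256953 0.13039966] [0.69543804 0.06799362 0.14736021]
 bar 33 [0.67596775 0.05462824 0.15138286] [0.15061563 0.15399822]
 rail 1026 ((0.5563336610794067, 0.024756968021392822), (0.0792551338672638, 0.19962196052074432), 8.774256706237793) 0.06534509120972487
```

Emit:
drive_tool(series=[[0,0,-35,0],[0,0,-70,0],[0,0,-100,0],[20,-14,-100,0],[50,-35,-100,0],[90,-64,-100,1],[130,-92,-100,2],[170,-120,-100,3],[210,-148,-100,4.2],[250,-177,-100,4.2],[290,-205,-100,4.2],[330,-233,-100,4.2],[370,-261,-100,4.2],[410,-290,-100,4.2],[450,-318,-100,4.2],[490,-346,-100,4.2],[530,-374,-100,4.2],[570,-402,-100,4.2],[595,-420,-100,4.2],[609,-430,-100,4.2]], jaw=-1, squeeze=20)

```text
time: 1.82
position: [0.5891, -0.003, 0.3136]
eef_rot: [[0.974, 0.226, -0.001], [0.226, -0.974, 0.001], [-0.001, -0.001, -1.0]]
contact_force: [0.4, -1.2, -0.0]
grip_width: 0.0003
```

Emit:
drive_tool(series=[[22,-18,0,0],[44,-36,0,0],[44,-36,40,0],[44,-36,80,0],[44,-36,110,0],[44,-36,120,0],[44,-36,120,0],[44,-36,120,0],[44,-36,120,0]])

```text
time: 2.57
position: [0.6253, 0.042, 0.1962]
eef_rot: [[0.974, 0.226, 0.004], [0.226, -0.974, 0.001], [0.004, -0.0, -1.0]]
contact_force: [0.5, 0.4, -0.1]
grip_width: 0.0004
```

```bash
python3 - <<'E'
from h import *
o=get_obs(); print(o['position'],o['q'],o['contact_force'],np.round(o['eef_rot'],3).tolist())
for n in ['side','wrist']:
    d=snap(n,n+'1')
s=pickle.load(open('pics/side1.pkl','rb'))
cv2.imwrite('pics/sc1.png',cv2.resize(s['img'][90:250,260:460],None,fx=3.5,fy=3.5,interpolation=cv2.INTER_CUBIC))
E
```

```text
[0.62526332 0.04200849 0.1962186 ] [4.81088058e-02 4.09826365e-01 1.47098803e+00 1.22415780e-03
 1.25683271e+00 1.39097431e+00] [ 0.4571265   0.37567433 -0.09356384] [[0.974, 0.226, 0.004], [0.226, -0.974, 0.001], [0.004, -0.0, -1.0]]
```

View pics/sc1.png

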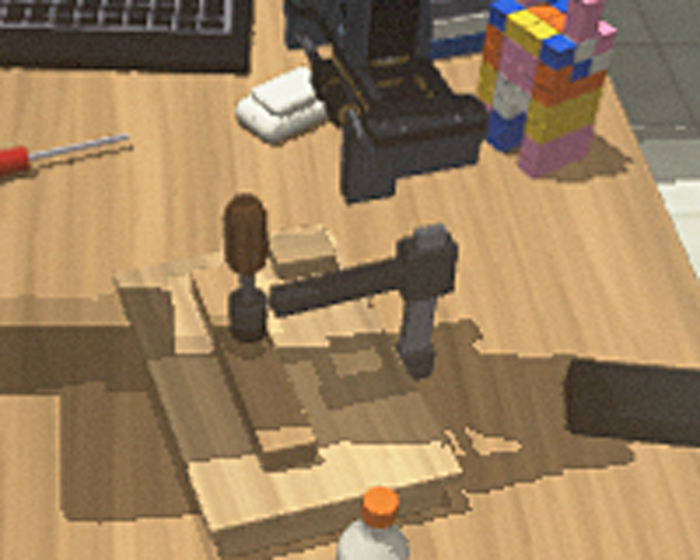

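View pics/wrist1.png

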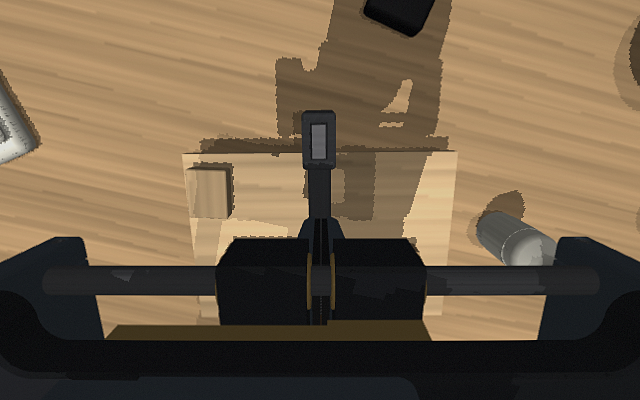

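The side view shows the fingers hanging above the arm, behind it in this view. The wrist view has the arm centred at column ~319 under the fingers, and the collar at (319,140). The lateral position is good, so I descend.

Emit:
drive_tool(series=[[0,0,25,0],[0,0,45,0],[0,0,58,0],[0,0,64,0],[0,0,66,0],[0,0,66,0],[0,0,66,0]])

```text
time: 3.25
position: [0.6262, 0.0421, 0.1317]
eef_rot: [[0.974, 0.226, 0.007], [0.226, -0.974, 0.001], [0.007, 0.0, -1.0]]
contact_force: [0.3, -0.4, 1.0]
grip_width: 0.0006
```

Emit:
drive_tool(series=[[0,0,1,0],[0,0,2,0],[0,0,3,0],[0,0,4,0],[0,0,5,0],[0,0,6,0],[0,0,7,0],[0,0,8,0],[0,0,9,0],[0,0,10,0],[0,0,10,0],[0,0,10,0]])

```text
time: 4.25
position: [0.6263, 0.0421, 0.1218]
eef_rot: [[0.974, 0.226, 0.007], [0.226, -0.974, 0.001], [0.007, 0.0, -1.0]]
contact_force: [-0.4, 0.3, 3.2]
grip_width: 0.0008
```

Emit:
drive_tool(series=[[0,0,1,0],[0,0,2,0],[0,0,3,0],[0,0,4,0],[0,0,5,0],[0,0,6,0],[0,0,7,0],[0,0,8,0],[0,0,8,0]])

```text
time: 5.0
position: [0.6263, 0.0421, 0.1134]
eef_rot: [[0.974, 0.226, 0.006], [0.226, -0.974, 0.001], [0.007, 0.0, -1.0]]
contact_force: [-0.6, -0.1, 1.4]
grip_width: 0.0003
```

Emit:
drive_tool(series=[[0,0,1,0],[0,0,2,0],[0,0,3,0],[0,0,4,0],[0,0,4,0]])

```text
time: 5.42
position: [0.6263, 0.0421, 0.109]
eef_rot: [[0.974, 0.226, 0.006], [0.226, -0.974, 0.001], [0.006, 0.0, -1.0]]
contact_force: [-0.4, -0.1, 1.8]
grip_width: 0.0004
```

```bash
python3 - <<'E'
from h import *
o=get_obs(); print(o['position'],o['contact_force'],o['torque'])
s=snap('side','side2')
cv2.imwrite('pics/sc2.png',cv2.resize(s['img'][90:250,260:460],None,fx=3.7,fy=3.7,interpolation=cv2.INTER_CUBIC))
E
```

```text
[0.62630237 0.04211648 0.1090179 ] [-0.40625919 -0.06235683  1.78717424] [-0.00627505  0.1573841   0.00836964]
```

View pics/sc2.png

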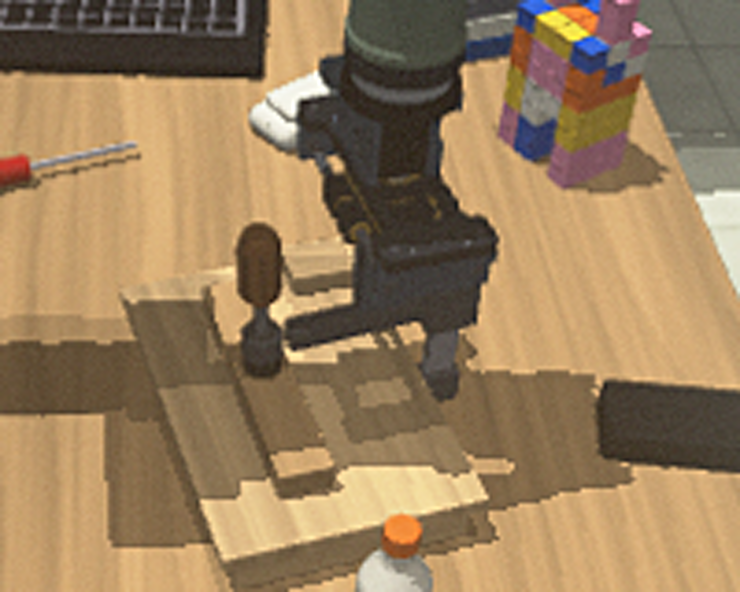

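The side view shows the jaw lower and following the fingers. The foot (crop 262,360) is close to the rail and the handle is clear of the gripper. I go on in small steps.

Emit:
drive_tool(series=[[0,0,1,0],[0,0,2,0],[0,0,3,0],[0,0,4,0],[0,0,4,0]])

```text
time: 5.88
position: [0.6263, 0.0421, 0.1047]
eef_rot: [[0.974, 0.226, 0.006], [0.226, -0.974, 0.001], [0.006, 0.0, -1.0]]
contact_force: [0.3, -0.6, 1.3]
grip_width: 0.0001
```

Emit:
drive_tool(series=[[0,0,0.7,0],[0,0,1.4,0],[0,0,2,0],[0,0,2,0]])

```text
time: 6.22
position: [0.6264, 0.0421, 0.1023]
eef_rot: [[0.974, 0.226, 0.006], [0.226, -0.974, 0.001], [0.006, -0.0, -1.0]]
contact_force: [-0.2, -0.2, 1.2]
grip_width: 0.0005
```

Emit:
drive_tool(series=[[0,0,0.7,0],[0,0,1.4,0],[0,0,2,0],[0,0,2,0]])

```text
time: 6.55
position: [0.6266, 0.0422, 0.1001]
eef_rot: [[0.974, 0.226, 0.006], [0.225, -0.974, 0.002], [0.006, -0.0, -1.0]]
contact_force: [0.1, 0.2, 0.5]
grip_width: 0.0004
```

Emit:
drive_tool(series=[[0,0,0.7,0],[0,0,1.4,0],[0,0,2,0],[0,0,2,0]])

```text
time: 6.88
position: [0.6267, 0.0422, 0.0982]
eef_rot: [[0.974, 0.225, 0.007], [0.225, -0.974, 0.002], [0.007, -0.0, -1.0]]
contact_force: [0.5, 0.1, 1.5]
grip_width: 0.0006
```

```bash
python3 - <<'E'
from h import *
o=get_obs(); print(o['position'],o['contact_force'],o['torque'])
s=snap('side','side3')
cv2.imwrite('pics/sc3.png',cv2.resize(s['img'][140:210,310:410],None,fx=7,fy=7,interpolation=cv2.INTER_CUBIC))
P=cloud(s)
x,y,z=P[...,0],P[...,1],P[...,2]
b=(x>.515)&(x<.56)&(y>-.01)&(y<.05)&(z>.13);print('handle top',np.percentile(z[b],[90,98]),b.sum())
im=s['img'].astype(int);sat=im.max(-1)-im.min(-1)
A=P[(x>0.56)&(x<.66)&(y>0)&(y<.07)&(z>.075)&(z<.12)&(sat<30)]
for x0 in np.arange(0.556,0.64,0.012):
    q=A[(A[:,0]>=x0)&(A[:,0]<x0+.012)]
    if len(q)>3: print(x0,len(q),np.percentile(q[:,2],[50,75,90,97]).round(4))
E
```

```text
[0.62674693 0.0421741  0.09816895] [0.51081794 0.09182091 1.48495257] [ 0.01808118 -0.00835044 -0.07501989]
handle top [0.53913739 0.54234452] 300
0.556 26 [0.0962 0.0972 0.098  0.0992]
0.5680000000000001 38 [0.0954 0.098  0.0989 0.1003]
0.5800000000000001 36 [0.0954 0.098  0.0991 0.0998]
0.5920000000000001 40 [0.0959 0.0982 0.0996 0.0999]
0.6040000000000001 47 [0.0985 0.1062 0.1139 0.1181]
0.6160000000000001 39 [0.0938 0.1029 0.1113 0.1152]
0.6280000000000001 26 [0.0919 0.0977 0.1012 0.1042]
```

View pics/sc3.png

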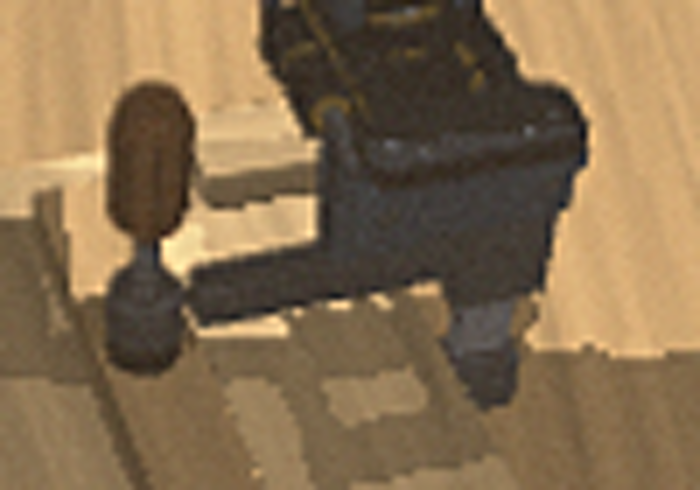

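The foot now stands on the rail and the arm is about level: arm end top z≈0.098, foot bottom at the rail top. Next comes the tilt and the binding.

Emit:
drive_tool(series=[[0,0,0.5,0],[0,0,1,0],[0,0,1.5,0],[0,0,2,0],[0,0,2,0]])

```text
time: 7.35
position: [0.6271, 0.0423, 0.0962]
eef_rot: [[0.974, 0.225, 0.007], [0.225, -0.974, 0.002], [0.008, -0.0, -1.0]]
contact_force: [0.9, 0.5, 3.3]
grip_width: 0.0003
```

Emit:
drive_tool(series=[[0,0,0.5,0],[0,0,1,0],[0,0,1.5,0],[0,0,1.5,0]])

```text
time: 7.68
position: [0.6273, 0.0423, 0.0952]
eef_rot: [[0.974, 0.226, 0.008], [0.226, -0.974, 0.002], [0.008, 0.0, -1.0]]
contact_force: [-0.2, 0.9, 5.4]
grip_width: 0.0006
```

Emit:
drive_tool(series=[[0,0,0.5,0],[0,0,1,0],[0,0,1.5,0],[0,0,1.5,0],[0,0,1.5,0]])

```text
time: 8.1
position: [0.6273, 0.0423, 0.0948]
eef_rot: [[0.974, 0.225, 0.009], [0.225, -0.974, 0.002], [0.009, 0.0, -1.0]]
contact_force: [-1.0, 0.3, 9.1]
grip_width: 0.0002
```

Emit:
drive_tool(series=[[0,0,0.5,0],[0,0,1,0],[0,0,1,0],[0,0,1,0]])

```text
time: 8.43
position: [0.6273, 0.0424, 0.0948]
eef_rot: [[0.974, 0.226, 0.009], [0.225, -0.974, 0.002], [0.009, 0.0, -1.0]]
contact_force: [-1.8, 0.8, 8.3]
grip_width: 0.0004
```

Emit:
drive_tool(series=[[0,0,1,0],[0,0,1.5,0],[0,0,2,0],[0,0,2.5,0],[0,0,2.5,0],[0,0,2.5,0]])

```text
time: 8.93
position: [0.6274, 0.0423, 0.0944]
eef_rot: [[0.974, 0.226, 0.01], [0.225, -0.974, 0.002], [0.01, 0.0, -1.0]]
contact_force: [-3.3, -0.4, 13.0]
grip_width: 0.0006
```

```bash
cat > slope.py <<'E'
from h import *
import sys
o=get_obs(); print(o['position'],o['contact_force'],o['torque'])
s=snap('side',sys.argv[1])
cv2.imwrite('pics/%s_c.png'%sys.argv[1],cv2.resize(s['img'][140:210,310:410],None,fx=7,fy=7,interpolation=cv2.INTER_CUBIC))
P=cloud(s)
im=s['img'].astype(int);sat=im.max(-1)-im.min(-1)
x,y,z=P[...,0],P[...,1],P[...,2]
b=(x>.515)&(x<.56)&(y>-.01)&(y<.05)&(z>.13)&(sat>25);print('handle',b.sum(),P[b].mean(0),np.percentile(z[b],[5,90,98]))
A=P[(x>0.56)&(x<.6)&(y>0)&(y<.07)&(z>.075)&(z<.13)&(sat<30)]
t=[]
for x0 in np.arange(0.558,0.6,0.006):
    q=A[(A[:,0]>=x0)&(A[:,0]<x0+.006)]
    if len(q)>3: t.append((x0+.003,np.percentile(q[:,2],85)))
t=np.array(t); print(t.round(4).tolist(),'slope of z vs x',np.polyfit(t[:,0],t[:,1],1))
R=P[(np.abs(z-.066)<.004)&(x>.48)&(x<.6)&(y>-.1)&(y<.13)]
E
python3 slope.py side4
```

```text
[0.62735659 0.0423256  0.09437829] [-3.26101358 -0.39746316 13.03401287] [0.0287554  0.74642836 0.00262321]
handle 240 [0.54453666 0.01571662 0.16806536] [0.13987696 0.18807465 0.18909532]
[[0.561, 0.0955], [0.567, 0.0973], [0.573, 0.098], [0.579, 0.0963], [0.585, 0.0971], [0.591, 0.0966], [0.597, 0.0955]] slope of z vs x [-0.01282116  0.10404014]
```

View pics/side4_c.png

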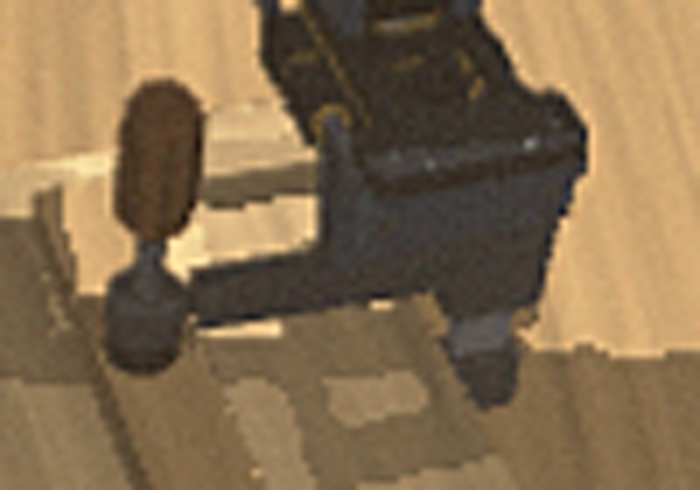

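The handle now leans toward the bar (crop 160,100 to 150,230), so the arm end is up. The push is 13 N and rising steeply. I push slightly more and hold.

Emit:
drive_tool(series=[[0,0,1,0],[0,0,2,0],[0,0,2.5,0],[0,0,3,0],[0,0,3,0],[0,0,3,0],[0,0,3,0],[0,0,3,0]])

```text
time: 9.65
position: [0.6274, 0.0423, 0.0942]
eef_rot: [[0.974, 0.226, 0.011], [0.226, -0.974, 0.002], [0.012, 0.001, -1.0]]
contact_force: [-4.9, -0.5, 17.2]
grip_width: 0.0004
```

Emit:
drive_tool(series=[[0,0,-3,0],[0,0,-10,0],[0,0,-30,0],[0,0,-60,0],[0,0,-90,0],[0,0,-120,0],[0,0,-145,0],[0,0,-145,0],[0,0,-145,0]], jaw=0.2)

```text
time: 10.4
position: [0.6262, 0.042, 0.2403]
eef_rot: [[0.974, 0.226, 0.014], [0.226, -0.974, 0.002], [0.014, 0.001, -1.0]]
contact_force: [0.0, 0.1, -1.4]
grip_width: 0.0541
```

```bash
python3 slope.py side5; python3 - <<'E'
from h import *
o=get_obs();print(o['q'],np.round(o['eef_rot'],4).tolist(),o['grip_width'])
t=snap('top','top5');s=pickle.load(open('pics/side5.pkl','rb'))
for n,d in (('s',s),('t',t)):
    P=cloud(d);x,y,z=P[...,0],P[...,1],P[...,2]
    im=d['img'].astype(int);sat=im.max(-1)-im.min(-1)
    b=(x>.51)&(x<.57)&(y>-.01)&(y<.06)&(z>.125)&(z<.2)&(sat>20)
    for lo in np.arange(.125,.195,.01):
        q=P[b&(z>lo)&(z<=lo+.01)]
        if len(q)>3: print(n,lo.round(3),len(q),q[:,:2].mean(0).round(4),q[:,0].min().round(4),q[:,0].max().round(4),q[:,1].min().round(4),q[:,1].max().round(4))
cv2.imwrite('pics/top5_c.png',cv2.resize(t['img'][100:225,230:390],None,fx=4.8,fy=4.8,interpolation=cv2.INTER_CUBIC))
E
```

```text
[0.62619745 0.04204131 0.24029094] [ 0.01845045  0.07880315 -1.44911388] [ 0.03274776 -0.00530454 -0.01935252]
handle 239 [0.54465546 0.01558162 0.1682248 ] [0.13974904 0.18834515 0.18962281]
[[0.561, 0.0974], [0.567, 0.0977], [0.573, 0.0971], [0.579, 0.0979], [0.585, 0.097], [0.591, 0.0971], [0.597, 0.0959]] slope of z vs x [-0.03332108  0.11645421]
[4.80778423e-02 3.83632844e-01 1.40546332e+00 1.28182176e-03
 1.34217840e+00 1.39105603e+00] [[0.9742, 0.2256, 0.0102], [0.2256, -0.9742, 0.0017], [0.0104, 0.0006, -0.9999]] 0.05421337159309251
s 0.135 29 [0.5427 0.013 ] 0.5305 0.5578 0.0076 0.0222
s 0.145 38 [0.544  0.0139] 0.5303 0.5609 0.0066 0.0262
s 0.155 38 [0.5458 0.0138] 0.5304 0.5607 0.0066 0.0269
s 0.165 34 [0.5434 0.0135] 0.5325 0.5568 0.0084 0.0215
s 0.175 49 [0.5458 0.0149] 0.5324 0.5598 0.008 0.0286
s 0.185 56 [0.5469 0.022 ] 0.5369 0.557 0.011 0.0352
```

View pics/side5_c.png

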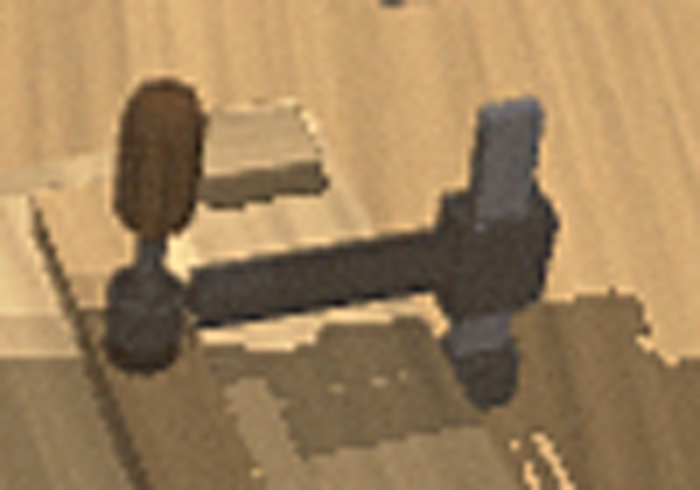

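View pics/top5_c.png

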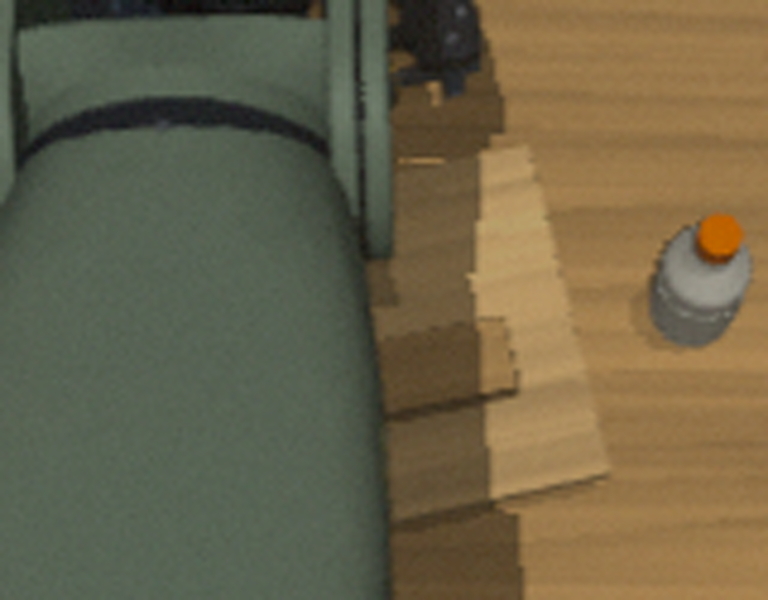

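The jaw stays bound. The handle is clear of the gripper, leaning about 0.07 rad toward the bar, with its axis near (0.545, 0.022) and z 0.13 to 0.19. Next I go over the handle with the gripper open and check with the wrist camera.

Emit:
drive_tool(series=[[-20,0,0,0],[-45,0,0,0],[-70,0,0,0],[-84,0,0,0],[-84,0,0,0],[-84,0,0,0],[-84,0,0,0]])

```text
time: 11.08
position: [0.5436, 0.0232, 0.236]
eef_rot: [[0.974, 0.225, 0.008], [0.225, -0.974, 0.002], [0.008, -0.0, -1.0]]
contact_force: [-0.5, 0.1, 0.9]
grip_width: 0.0547
```

```bash
cat > wr.py <<'E'
from h import *
import sys
o=get_obs();p=np.array(o['position']);R=np.array(o['eef_rot']);print(p.round(4),o['q'].round(3),o['grip_width'],np.round(R,4).tolist())
d=snap('wrist',sys.argv[1]);P=cloud(d);x,y,z=P[...,0],P[...,1],P[...,2]
print('T',np.round(d['origin'],4))
im=d['img'].astype(int)
b=(x>.51)&(x<.58)&(y>-.02)&(y<.06)&(z>.125)&(z<.2)
vv,uu=np.nonzero(b)
print(b.sum(),uu.min(),uu.max(),vv.min(),vv.max())
for lo in np.arange(.125,.2,.01):
    q=P[b&(z>lo)&(z<=lo+.01)]
    if len(q)>3:
        c=cv2.minEnclosingCircle(q[:,:2].astype(np.float32)); print(lo.round(3),len(q),q.mean(0).round(4),'x',q[:,0].min().round(4),q[:,0].max().round(4),'y',q[:,1].min().round(4),q[:,1].max().round(4),np.round(c[0],4),round(c[1],4))
E
python3 wr.py wrist6
```

```text
[0.5436 0.0232 0.236 ] [0.02  0.253 1.603 0.002 1.278 1.363] 0.05471733398869541 [[0.9742, 0.2255, 0.0075], [0.2255, -0.9742, 0.0018], [0.0077, -0.0, -1.0]]
T [0.6142 0.0386 0.4077]
1430 300 340 182 229
0.135 53 [0.5561 0.0249 0.1402] x 0.5447 0.5607 y 0.0077 0.0382 [0.546  0.0229] 0.0154
0.145 65 [0.5563 0.0257 0.1501] x 0.545 0.5611 y 0.0084 0.038 [0.5465 0.0232] 0.015
0.155 72 [0.5564 0.0258 0.1601] x 0.5455 0.5615 y 0.0081 0.0383 [0.547  0.0232] 0.0153
0.165 87 [0.557  0.0258 0.1706] x 0.5359 0.562 y 0.0081 0.0384 [0.5471 0.0232] 0.0153
0.175 330 [0.5525 0.0246 0.1814] x 0.5323 0.5624 y 0.0086 0.0384 [0.5471 0.0234] 0.0155
0.185 822 [0.548  0.0236 0.1879] x 0.5355 0.5593 y 0.0111 0.0353 [0.5472 0.0234] 0.0124
```

View pics/wrist6.png

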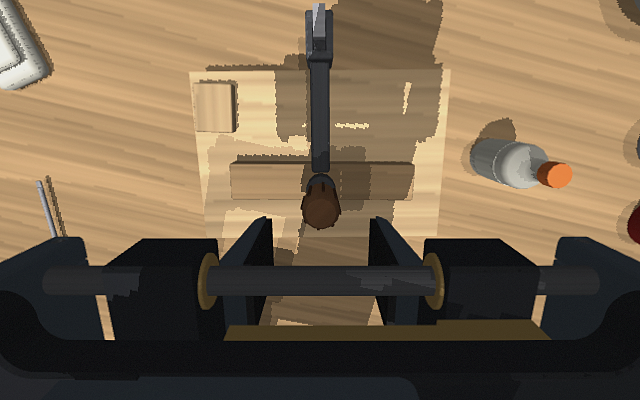

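The wrist view shows the handle centred between the fingers (319,205), with the arm running up to the collar at (319,20). The axis is (0.546, 0.023) at z 0.16. I turn back 50° first, then descend.

Emit:
drive_tool(series=[[2,0,0,-7],[2,0,0,-14],[2,0,0,-21],[2,0,0,-28],[2,0,0,-35],[2,0,0,-42],[2,0,0,-50],[2,0,0,-50],[2,0,20,-50],[2,0,45,-50],[2,0,70,-50],[2,0,85,-50],[2,0,92,-50],[2,0,92,-50],[2,0,92,-50]])

```text
time: 12.38
position: [0.5472, 0.0239, 0.1444]
eef_rot: [[0.454, 0.891, 0.008], [0.891, -0.454, 0.002], [0.005, 0.006, -1.0]]
contact_force: [0.5, 0.2, 0.2]
grip_width: 0.0547
```

```bash
python3 wr.py wrist7
```

```text
[0.5472 0.0239 0.1444] [0.022 0.327 1.74  0.002 1.066 0.492] 0.054673280250619745 [[0.4542, 0.8909, 0.0082], [0.8909, -0.4542, 0.0018], [0.0053, 0.0065, -1.0]]
T [0.5792 0.0885 0.3159]
5429 219 395 216 324
0.125 5 [0.553  0.0327 0.1346] x 0.5481 0.557 y 0.0285 0.0358 [0.5525 0.0322] 0.0059
0.135 238 [0.5487 0.033  0.1408] x 0.5183 0.5755 y 0.0033 0.0533 [0.5472 0.0283] 0.0326
0.145 629 [0.5462 0.033  0.1502] x 0.5171 0.5798 y 0.0003 0.0549 [0.545  0.0282] 0.0351
0.155 722 [0.5462 0.035  0.1602] x 0.5196 0.5798 y 0.0047 0.0554 [0.5459 0.0306] 0.0345
0.165 818 [0.5462 0.0363 0.1701] x 0.5151 0.58 y -0.0031 0.056 [0.5436 0.027 ] 0.0366
0.175 1255 [0.5471 0.0349 0.1805] x 0.5147 0.58 y -0.0041 0.0562 [0.5428 0.0265] 0.0373
0.185 1231 [0.543  0.0305 0.1891] x 0.5144 0.58 y -0.0044 0.0566 [0.5423 0.0264] 0.0378
0.195 531 [0.5367 0.0328 0.1981] x 0.5141 0.5799 y -0.0027 0.0567 [0.5446 0.029 ] 0.038
```

View pics/wrist7.png

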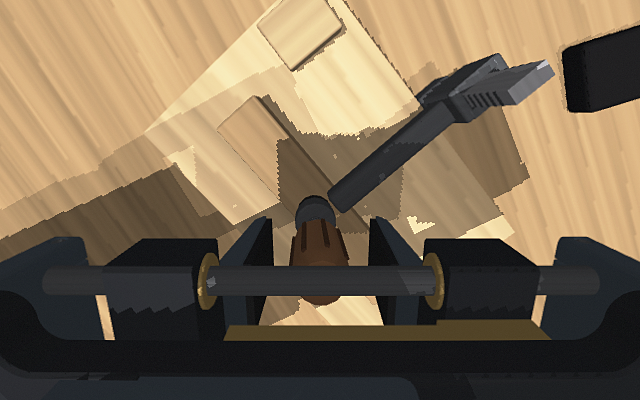

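The handle stands centred between the fingers (col 320, fingers at 255 and 385). I close on it.

Emit:
drive_tool(series=[[0,0,0,0],[0,0,0,0],[0,0,0,0],[0,0,0,0],[0,0,0,0],[0,0,0,0]], jaw=-1, squeeze=30)

```text
time: 12.93
position: [0.5464, 0.0245, 0.1455]
eef_rot: [[0.455, 0.891, 0.007], [0.891, -0.455, 0.003], [0.006, 0.005, -1.0]]
contact_force: [-3.8, 2.8, 5.6]
grip_width: 0.0282
```

Emit:
drive_tool(series=[[0,0,0,3],[0,0,0.2,8],[0,0,0.4,13],[0,0,0.6,18],[0,0,0.8,23],[0,0,1,28],[0,0,1.1,33],[0,0,1.3,38],[0,0,1.5,43],[0,0,1.7,48],[0,0,1.7,50],[0,0,1.7,50]])

```text
time: 13.93
position: [0.5469, 0.0236, 0.1446]
eef_rot: [[0.974, 0.225, 0.009], [0.225, -0.974, 0.001], [0.009, 0.001, -1.0]]
contact_force: [-1.6, -1.6, 4.9]
grip_width: 0.0276
```

```bash
python3 - <<'E'
from h import *
o=get_obs(); print(o['position'],o['q'],o['contact_force'],o['torque'])
E
python3 slope.py side8
```

```text
[0.54691788 0.02358025 0.144622  ] [2.16974881e-02 3.26000203e-01 1.74091453e+00 7.11161211e-04
 1.06561112e+00 1.36568284e+00] [-1.64877131 -1.56151585  4.88126315] [-0.51998896  0.37951477  0.13477155]
[0.54691788 0.02358025 0.144622  ] [-1.64877131 -1.56151585  4.88126315] [-0.51998896  0.37951477  0.13477155]
handle 100 [0.53548873 0.01898116 0.23236321] [0.13725848 0.26766084 0.51782993]
[[0.561, 0.0976], [0.567, 0.0984], [0.573, 0.0976], [0.579, 0.0973], [0.585, 0.0974], [0.591, 0.0966], [0.597, 0.0953]] slope of z vs x [-0.064074    0.13427289]
```

View pics/side8_c.png

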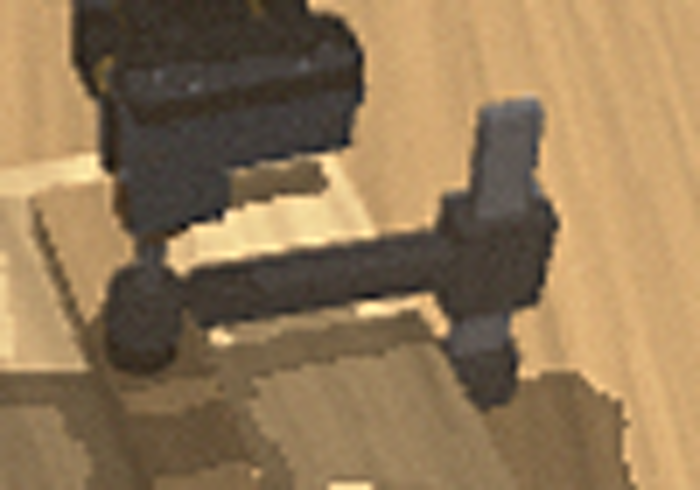

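The torque is 0.13 N m and the arm slope has grown to about +0.06, so the handle is turning. I continue the stroke.

Emit:
drive_tool(series=[[0,0,0,3],[0,0,0.3,8],[0,0,0.5,13],[0,0,0.8,18],[0,0,1,23],[0,0,1.2,28],[0,0,1.4,33],[0,0,1.6,38],[0,0,1.8,43],[0,0,2,48],[0,0,2,50],[0,0,2,50]])

```text
time: 14.98
position: [0.5463, 0.0213, 0.1438]
eef_rot: [[0.8, -0.6, 0.008], [-0.6, -0.8, -0.005], [0.009, -0.001, -1.0]]
contact_force: [-3.9, -4.0, 9.4]
grip_width: 0.0277
```

Emit:
drive_tool(series=[[0,0,0,0],[0,0,0,0],[0,0,0,0],[0,0,0,0],[0,0,0,0]], jaw=0.2)

```text
time: 15.4
position: [0.5464, 0.0212, 0.1435]
eef_rot: [[0.8, -0.6, 0.008], [-0.6, -0.8, -0.005], [0.009, -0.001, -1.0]]
contact_force: [0.6, -0.4, -0.6]
grip_width: 0.0545
```

```bash
python3 - <<'E'
from h import *
o=get_obs(); print(o['position'],o['q'],o['contact_force'],o['torque'],o['grip_width'])
E
python3 slope.py side9
```

```text
[0.54635414 0.02122509 0.14350047] [ 0.02077829  0.32664973  1.74308398 -0.00555796  1.06388359  2.23800964] [ 0.57462421 -0.38166995 -0.64649394] [ 0.10341761 -0.03902755  0.04546045] 0.05447031852744357
[0.54635414 0.02122509 0.14350047] [ 0.57462421 -0.38166995 -0.64649394] [ 0.10341761 -0.03902755  0.04546045]
handle 137 [0.54452693 0.01239931 0.2002859 ] [0.14058639 0.26455947 0.28266149]
[[0.561, 0.0973], [0.567, 0.098], [0.573, 0.0988], [0.579, 0.0984], [0.585, 0.0974], [0.591, 0.0981], [0.597, 0.0978]] slope of z vs x [0.00347116 0.09595778]
```

View pics/side9_c.png

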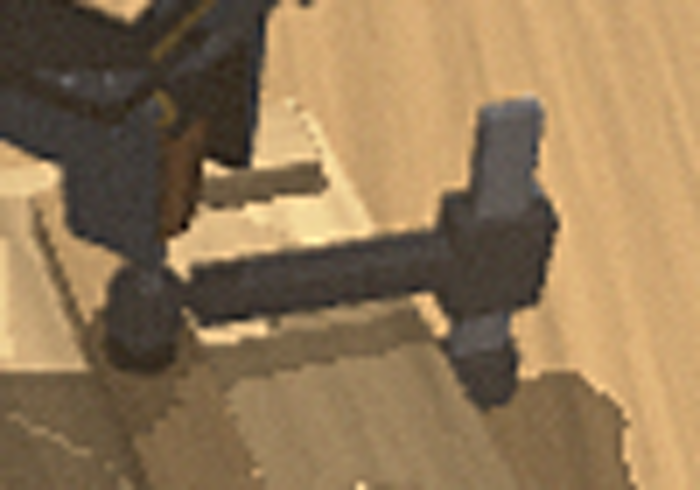

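Both strokes followed without slip (width 27.7 mm, the handle's). The fingers are open and the force is about 0. I turn back 100° with the fingers open, recentring by 2 mm, and then grip again.

Emit:
drive_tool(series=[[-1,-1.6,0,-7],[-1,-1.6,0,-14],[-1,-1.6,0,-21],[-1,-1.6,0,-28],[-1,-1.6,0,-35],[-1,-1.6,0,-42],[-1,-1.6,0,-49],[-1,-1.6,0,-56],[-1,-1.6,0,-63],[-1,-1.6,0,-70],[-1,-1.6,0,-77],[-1,-1.6,0,-84],[-1,-1.6,0,-91],[-1,-1.6,0,-97],[-1,-1.6,0,-100],[-1,-1.6,0,-100],[-1,-1.6,0,-100],[-1,-1.6,0,-100]])

```text
time: 16.95
position: [0.5465, 0.0231, 0.1435]
eef_rot: [[0.453, 0.891, 0.008], [0.891, -0.453, -0.005], [-0.001, 0.009, -1.0]]
contact_force: [0.5, -0.1, 0.6]
grip_width: 0.0548
```

Emit:
drive_tool(series=[[0,0,0,0],[0,0,0,0],[0,0,0,0],[0,0,0,0],[0,0,0,0],[0,0,0,0]], jaw=-1)

```text
time: 17.45
position: [0.5456, 0.0235, 0.1434]
eef_rot: [[0.454, 0.891, 0.006], [0.891, -0.454, -0.004], [-0.001, 0.007, -1.0]]
contact_force: [-1.9, 2.2, 1.8]
grip_width: 0.0277
```

Emit:
drive_tool(series=[[0,0,0,3],[0,0,0,8],[0,0,0,13],[0,0,0,18],[0,0,0,23],[0,0,0,28],[0,0,0,33],[0,0,0,38],[0,0,0,43],[0,0,0,48],[0,0,0,50],[0,0,0,50]])

```text
time: 18.45
position: [0.5457, 0.0231, 0.1431]
eef_rot: [[0.974, 0.226, 0.006], [0.226, -0.974, -0.005], [0.005, 0.006, -1.0]]
contact_force: [-0.3, -0.1, -2.4]
grip_width: 0.0278
```

```bash
python3 - <<'E'
from h import *
o=get_obs(); print(o['time'],o['position'],o['q'],o['contact_force'],o['torque'],o['grip_width'])
E
```

```text
18.45 [0.54567009 0.02314137 0.14310159] [ 0.02448453  0.32720187  1.74334923 -0.00587292  1.06524854  1.37019964] [-0.30308601 -0.10609988 -2.41867553] [-0.24390471  0.14294463  0.20302992] 0.027760099771526298
```

Emit:
drive_tool(series=[[0,0,0.1,3],[0,0,0.2,8],[0,0,0.3,13],[0,0,0.4,18],[0,0,0.5,23],[0,0,0.5,28],[0,0,0.5,33],[0,0,0.5,38],[0,0,0.5,42],[0,0,0.5,45],[0,0,0.5,45]])

```text
time: 19.37
position: [0.5454, 0.022, 0.1425]
eef_rot: [[0.85, -0.528, 0.005], [-0.527, -0.85, -0.008], [0.009, 0.004, -1.0]]
contact_force: [-0.2, -2.2, 1.3]
grip_width: 0.0278
```

```bash
python3 - <<'E'
from h import *
o=get_obs(); print(o['time'],o['position'],o['q'],o['contact_force'],o['torque'],o['grip_width'])
E
```

```text
19.3667 [0.54543935 0.02198366 0.14253786] [ 0.02412798  0.32769795  1.74419375 -0.00913517  1.06463996  2.15500184] [-0.16397763 -2.23593919  1.31045995] [-1.14265675  0.50589741  0.2276641 ] 0.027819523563975837
```

Emit:
drive_tool(series=[[0,0,0,0],[0,0,0,0],[0,0,0,0],[0,0,0,0],[0,0,-5,0],[0,0,-20,0],[0,0,-45,0],[0,0,-75,0],[0,0,-100,0],[0,0,-115,0],[0,0,-115,0],[0,0,-115,0]], jaw=0.3)

```text
time: 20.37
position: [0.5451, 0.0229, 0.2582]
eef_rot: [[0.85, -0.527, 0.007], [-0.527, -0.85, -0.008], [0.01, 0.003, -1.0]]
contact_force: [-0.5, 0.2, -0.5]
grip_width: 0.0592
```

```bash
python3 slope.py side10; python3 wr.py wrist10
```

```text
[0.54505361 0.02294054 0.25815805] [-0.47349242  0.15572763 -0.47681468] [ 0.10665782  0.07263959 -0.0036557 ]
handle 282 [0.54396885 0.01538623 0.19549712] [0.13749829 0.36592209 0.3766119 ]
[[0.561, 0.0983], [0.567, 0.0993], [0.573, 0.0992], [0.579, 0.0985], [0.585, 0.0982], [0.591, 0.0987], [0.597, 0.0982]] slope of z vs x [-0.01627378  0.10805696]
[0.5443 0.0229 0.2568] [ 0.026  0.245  1.561 -0.008  1.331  2.154] 0.0592596067109195 [[0.8495, -0.5275, 0.0042], [-0.5275, -0.8495, -0.0077], [0.0077, 0.0043, -1.0]]
T [ 0.6062 -0.0157  0.4286]
1187 299 334 178 220
0.125 7 [0.5544 0.0169 0.1335] x 0.5469 0.5591 y 0.0096 0.0298 [0.552  0.0197] 0.0115
0.135 51 [0.554  0.0151 0.14  ] x 0.5354 0.5613 y 0.0077 0.0321 [0.5467 0.0222] 0.0151
0.145 56 [0.5548 0.0158 0.1502] x 0.5359 0.562 y 0.0077 0.0325 [0.5473 0.0224] 0.0152
0.155 52 [0.5539 0.0156 0.1602] x 0.5365 0.5625 y 0.0081 0.0326 [0.5478 0.0226] 0.0152
0.165 79 [0.5557 0.0164 0.1701] x 0.5374 0.5633 y 0.0082 0.0383 [0.5483 0.0233] 0.0153
0.175 495 [0.5515 0.0217 0.1817] x 0.5334 0.5636 y 0.0082 0.0386 [0.5483 0.0234] 0.0153
0.185 447 [0.5479 0.0231 0.1858] x 0.5374 0.5591 y 0.0129 0.0339 [0.5486 0.0235] 0.0113
```

View pics/side10_c.png

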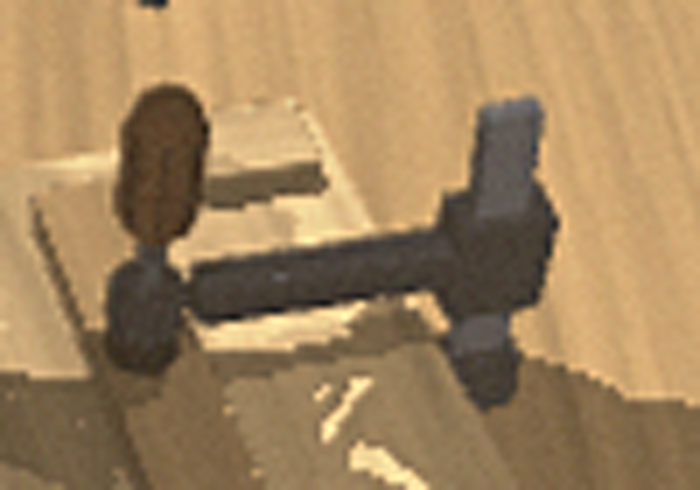

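The handle now sits visibly lower over the arm: its bottom went from crop row ~235 to ~243, and the arm's top at the free end rose from ~270 to ~262. I'll check the relative travel and the rail's position numerically.

```bash
python3 - <<'E'
from h import *
u=np.array([.974,.225]);n=np.array([-.225,.974]);bar=np.array([.676,.0545])
for fn in ('wrist6','wrist10','side5','side10'):
    d=pickle.load(open('pics/%s.pkl'%fn,'rb'));P=cloud(d).reshape(-1,3)
    s=(P[:,:2]-bar)@u; t=(P[:,:2]-bar)@n
    im=d['img'].reshape(-1,3).astype(int); sat=im.max(-1)-im.min(-1)
    h=P[(np.abs(s+.128)<.009)&(np.abs(t)<.009)&(P[:,2]>.17)&(P[:,2]<.2)]
    out=[]
    for a,b in((-.118,-.1),(-.1,-.08),(-.08,-.06),(-.06,-.04)):
        q=P[(s>a)&(s<b)&(np.abs(t)<.006)&(P[:,2]>.08)&(P[:,2]<.12)&(sat<30)]
        out.append((round((a+b)/2,3),len(q),np.round(np.median(q[:,2]) if len(q) else 0,4)))
    print(fn,'handle top',len(h),np.round(np.median(h[:,2]),4),'arm',out)
    r=P[(np.abs(P[:,2]-.066)<.004)&(s>-.18)&(s<-.1)&(np.abs(t)<.13)]
    R=cv2.minAreaRect(r[:,:2].astype(np.float32)) ; print('  rail',R, np.median(r[:,2]))
E
python3 - <<'E'
import cv2
a=cv2.imread('pics/side0.png')[130:250,290:400];b=cv2.imread('pics/side10.png')[130:250,290:400]
cv2.imwrite('pics/cmp.png',cv2.resize(cv2.hconcat([a,b]),None,fx=3.6,fy=3.6,interpolation=cv2.INTER_CUBIC))
E
```

```text
wrist6 handle top 704 0.1877 arm [(-0.109, 236, np.float64(0.0968)), (-0.09, 275, np.float64(0.0959)), (-0.07, 272, np.float64(0.0949)), (-0.05, 294, np.float64(0.0937))]
  rail ((0.5454762578010559, 0.021561257541179657), (0.0404353030025959, 0.20000141859054565), 12.871626853942871) 0.06624547933013164
wrist10 handle top 504 0.1852 arm [(-0.109, 192, np.float64(0.099)), (-0.09, 224, np.float64(0.0977)), (-0.07, 232, np.float64(0.0963)), (-0.05, 233, np.float64(0.095))]
  rail ((0.5454418063163757, 0.02124621719121933), (0.040278613567352295, 0.19958721101284027), 12.715862274169922) 0.06628752740114047
side5 handle top 32 0.1879 arm [(-0.109, 20, np.float64(0.0969)), (-0.09, 18, np.float64(0.0965)), (-0.07, 25, np.float64(0.0945)), (-0.05, 23, np.float64(0.0941))]
  rail ((0.545280933380127, 0.02112697809934616), (0.041136592626571655, 0.2006435990333557), 12.612163543701172) 0.06648510433361171
side10 handle top 32 0.1854 arm [(-0.109, 25, np.float64(0.0984)), (-0.09, 20, np.float64(0.0979)), (-0.07, 20, np.float64(0.096)), (-0.05, 26, np.float64(0.0946))]
  rail ((0.5447403192520142, 0.023109711706638336), (0.04056905210018158, 0.20434916019439697), 12.891190528869629) 0.06649380005423278
```

View pics/cmp.png

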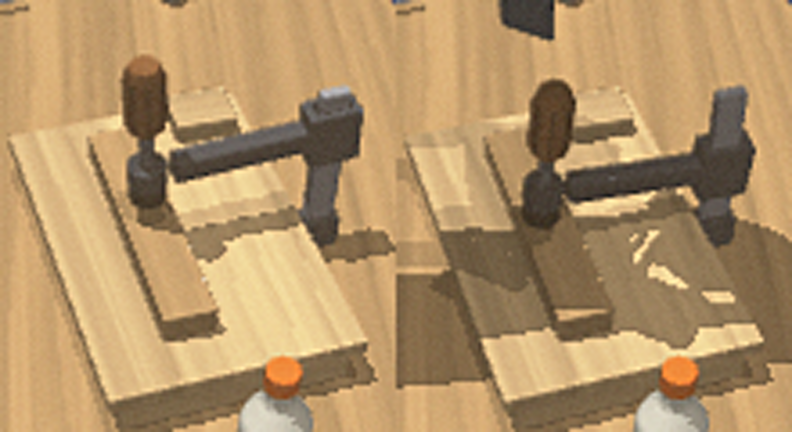

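Relative screw travel is about 5.2 mm, so about 2.6 rad actually turned, less than the 3.4 rad commanded. That gives roughly 44 N, with tilt now 0.068 and the rail unmoved (<1 mm). For margin I add one more short stroke.

Emit:
drive_tool(series=[[2,-2,0,-7],[2,-2,0,-14],[2,-2,0,-21],[2,-2,0,-28],[2,-2,0,-35],[2,-2,0,-42],[2,-2,0,-49],[2,-2,0,-56],[2,-2,0,-63],[2,-2,0,-70],[2,-2,0,-77],[2,-2,0,-80],[2,-2,25,-80],[2,-2,55,-80],[2,-2,85,-80],[2,-2,105,-80],[2,-2,113,-80],[2,-2,113,-80],[2,-2,113,-80]])

```text
time: 22.05
position: [0.5471, 0.0227, 0.143]
eef_rot: [[0.667, 0.745, 0.002], [0.745, -0.667, -0.008], [-0.005, 0.007, -1.0]]
contact_force: [0.0, -0.6, 0.5]
grip_width: 0.0595
```

Emit:
drive_tool(series=[[0,0,0,0],[0,0,0,0],[0,0,0,0],[0,0,0,0],[0,0,0,0],[0,0,0,0],[0,0,0,0]], jaw=-1)

```text
time: 22.63
position: [0.5463, 0.0236, 0.1436]
eef_rot: [[0.667, 0.745, 0.0], [0.745, -0.667, -0.006], [-0.004, 0.004, -1.0]]
contact_force: [-4.2, 3.3, 6.1]
grip_width: 0.0279
```

Emit:
drive_tool(series=[[0,0,0.1,3],[0,0,0.2,8],[0,0,0.3,13],[0,0,0.4,18],[0,0,0.5,23],[0,0,0.6,28],[0,0,0.7,33],[0,0,0.8,38],[0,0,0.9,43],[0,0,1,48],[0,0,1.1,53],[0,0,1.2,58],[0,0,1.3,63],[0,0,1.3,67],[0,0,1.3,70],[0,0,1.3,70]])

```text
time: 23.97
position: [0.5459, 0.0223, 0.1424]
eef_rot: [[0.929, -0.371, -0.0], [-0.371, -0.928, -0.009], [0.003, 0.009, -1.0]]
contact_force: [-1.8, -2.3, 3.2]
grip_width: 0.0279
```

Emit:
drive_tool(series=[[0,0,0,0],[0,0,0,0],[0,0,0,0],[0,0,0,0],[0,0,-5,0],[0,0,-20,0],[0,0,-45,0],[0,0,-75,0],[0,0,-100,0],[0,0,-115,0],[0,0,-115,0],[0,0,-115,0]], jaw=0.3)

```text
time: 24.97
position: [0.5462, 0.0234, 0.258]
eef_rot: [[0.929, -0.371, 0.001], [-0.371, -0.929, -0.009], [0.005, 0.008, -1.0]]
contact_force: [-0.7, 0.1, -0.6]
grip_width: 0.0596
```

```bash
python3 - <<'E'
from h import *
o=get_obs();print(o['time'],o['position'],o['contact_force'],o['grip_width'])
snap('side','side11');snap('wrist','wrist11')
u=np.array([.974,.225]);n=np.array([-.225,.974]);bar=np.array([.676,.0545])
for fn in ('wrist6','wrist10','wrist11','side11'):
    d=pickle.load(open('pics/%s.pkl'%fn,'rb'));P=cloud(d).reshape(-1,3)
    s=(P[:,:2]-bar)@u; t=(P[:,:2]-bar)@n
    im=d['img'].reshape(-1,3).astype(int); sat=im.max(-1)-im.min(-1)
    h=P[(np.abs(s+.128)<.009)&(np.abs(t)<.009)&(P[:,2]>.17)&(P[:,2]<.2)]
    out=[]
    for a,b in((-.118,-.1),(-.1,-.08),(-.08,-.06),(-.06,-.04)):
        q=P[(s>a)&(s<b)&(np.abs(t)<.006)&(P[:,2]>.08)&(P[:,2]<.12)&(sat<30)]
        out.append(((a+b)/2,np.median(q[:,2]) if len(q) else np.nan))
    p=np.polyfit(*np.array(out).T,1); ht=np.median(h[:,2]); at=np.polyval(p,-.14)
    r=P[(np.abs(P[:,2]-.066)<.004)&(s>-.18)&(s<-.1)&(np.abs(t)<.13)]
    print(fn,'top',ht.round(4),'arm@screw',at.round(4),'gap mm',((ht-at)*1e3).round(2),'tilt',-p[0].round(3),'rail',np.round(cv2.minAreaRect(r[:,:2].astype(np.float32))[0],4))
E
```

```text
24.9667 [0.54615549 0.02337812 0.25798268] [-0.67815005  0.14453719 -0.58422711] 0.05962255901378565
wrist6 top 0.1877 arm@screw 0.0985 gap mm 89.25 tilt 0.052 rail [0.5455 0.0216]
wrist10 top 0.1852 arm@screw 0.1012 gap mm 84.03 tilt 0.069 rail [0.5454 0.0212]
wrist11 top 0.1842 arm@screw 0.1016 gap mm 82.55 tilt 0.07 rail [0.5456 0.0215]
side11 top 0.1843 arm@screw 0.1015 gap mm 82.85 tilt 0.069 rail [0.5446 0.0218]
```

View pics/side11.png

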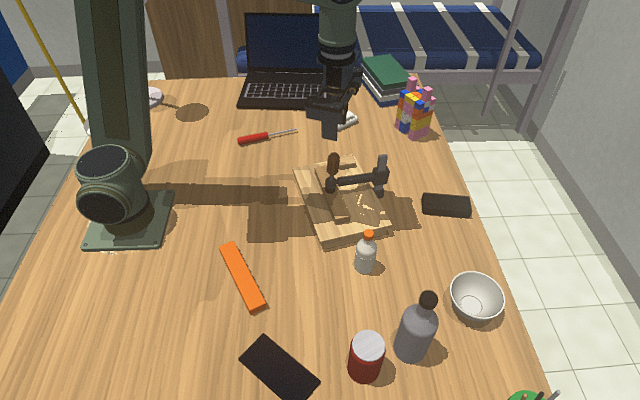

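Total screw travel is now 6.7 mm, about 3.35 rad, which gives an estimated 54 N. Tilt is +0.07, the rail is unmoved, and the gripper is open and clear above the handle. Everything else in the side picture stands where it was, so I hand in.

```bash
python3 -c "
from h import *
print(get_obs()['joint_velocities'].round(4)); print(close_job())"
```

```text
[ 0.0002  0.01    0.0081 -0.0016  0.0006  0.0006]
the job is handed in; nothing more can be done
None
```

The rail is clamped and the job is handed in at about 25 s, with an estimated clamping force of about 54 N. That force is worked out from the screw travel; there was no direct reading of it.

- **Binding the jaw:** I pressed the free jaw down about 52 mm from the bar. The foot met the rail and the jaw bound at a 17 N push, with a measured tilt of about +0.05 rad.
- **Screwing tight:** I gripped the handle from above and turned it clockwise in three strokes (100°, 95° and 70° commanded), opening and re-gripping between them. Then I let go and lifted clear.
- **Last checks:** The screw moved 6.7 mm relative to the arm, about 3.35 rad. Jaw tilt was about +0.07 rad. The rail was within 1 mm of where it lay before screwing. In the side view nothing else on the desk had moved, and the fingers were open with about 0 N on the tool.
- **Disagreement:** The screw turned only about 3.35 rad of the 4.6 rad commanded, some 0.4 rad lost per stroke to give or slip in the grip. After two strokes I measured only about 2.6 rad, so I added the third.

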